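# Set up two casting flasks over their wax trees

## Robot

A 6-joint arm with a two-finger parallel gripper is mounted at the origin on the work surface. World frame = base frame: x ahead of the robot, y to its left, z up, the work surface at z = 0. Lengths are in m, angles in rad, forces in N, time in s.
With the tool pointing down it reaches from about 0.3 to 0.775 m from the base axis. Payload 14.6 kg.
Tool frame: the origin (TCP) lies at the very end of the fingers, on their centre line; the grasp point (between the pads) lies 19 mm behind it; z points along the fingers, y is the line along which they close (so a half turn about z gives the same grasp; the last joint's range is limited). The gripper opens to 94 mm and grips with 3 to 60 N. Pads are 16 mm wide; open, the fingers measure 119 mm over their backs; the gripper's body (75 mm by 177 mm) begins 78 mm behind the grasp point.
Start: joints at [-1.368, 0.3, 1.521, -0, 1.321, -0.067], TCP at [0.147, -0.53, 0.205] pointing down, gripper open.
Joint ranges: [-3.03, 3.03], [-0.79, 2.21], [0.23, 2.52], [-1.04, 4.18], [0, 3.07], [-2.55, 2.55]. Speed limits (rad/s): [2.22, 2.22, 2.57, 3.14, 3.14, 3.14].

## Interface

Orientations are given as [roll, pitch, yaw] about the fixed x, y, z axes, in that order (R = Rz(yaw) Ry(pitch) Rx(roll)).
In Python, from station import status, vision, order, silhouettes gives the robot as it stands. The module is installed in compiled form; this text tells all that it offers.
- The arm moves only by the shell command python3 -m pendant 'ROWS' [FORCE]. ROWS is JSON, one flat list of numbers, 7 for each row, row after row: the shift along the tool's x, y, z in units of 500 mm (1.0 is 500 mm), then the turn, a rotation vector about the tool's x, y, z in units of 90 degrees (1.0 is 90 degrees), then the opening, from -1 (shut) to 1 (fully open). A call has 1 to 12 rows; each row is the pose to reach, as a shift and turn from the pose commanded when the call began, along the tool's axes at that moment; what a row does not reach only later rows make up. A row lasts 1/10 s, in which the tool goes at most 50 mm and 8.59 degrees, less where a joint would pass 70% of its speed; a pose out of reach is approached as far as the arm can. A call with a number of a shift or a turn outside -1 to 1 is refused whole. A call with a gripper value outside its range is refused whole. The fingers move at their own pace and stop on an object; FORCE is the grip in N (left out, the last holds). Time passes only in rows, so rows that repeat a pose let the fingers close. It gives the time, the measured TCP pose, the force, the opening and the grip force at its end, in the units of the state.
- status.get_obs(): the state, without advancing time (a new reading comes with each control period).
- vision.camera(name): name is "side" or "top" or "wrist"; returns a dict with "pixels" (384x512x3 uint8, red, green, blue), "K" (3x3 intrinsics, pixels), "R" (3x3) and "t" (3): a world point X has camera coordinates R X + t. Camera axes: x right, y down, z forward; pixel columns grow to the right and rows downward; lengths in m; the calibration is good to about 2 mm. A picture is of the moment at which its call begins. There is no depth.
- order.hand_in(): hands the job in; it is judged then, once.
Trained networks look in a picture, given as the dict that the camera call returned (one of the last four; its "shot" number tells which), for a name from the list of things; names that differ only in an ending like _2 or _b are one class to them, and where a whole thing is asked for, a point or a joint stands for the part that bears it (a point fixed in the world has none). Each returns a list of dicts, best first, with "score" (0 to 1); they miss things now and then, are a little off and sometimes report something else, mostly with a low value. They report only what shows in the picture. A call takes as long as a camera call. They do not tell look-alikes from the thing itself.
- silhouettes(target, picture): "region" (384x512 bool, what is visible of it) and "extent" ([left, top, right, bottom] in pixels, round what is visible of it).
The state is a dict: "time_s": time; "qpos": joint angles; "joint_vel": joint speeds; "tau": joint torques, N m; "ee_pos": TCP position; "eef_rot": TCP orientation; "force": force on the tool from outside, world axes, zero at the start; "moment": the same for the moment, N m; "grip_width": finger opening in m; "grip_force": force on a finger pad.
Only numpy, scipy, OpenCV 4.12 (cv2) and the standard library are available. Lean on these libraries where they do the work, as an engineer would, in place of code of your own. Each camera call takes 0.05 s, during which the arm holds its last target. There are 200 camera calls.

## Task

Get both wax trees ready for investing: lower each empty steel flask over the tree it fits, large on the green sprue base and small on the orange one, without knocking the wax, until it stands fully down inside the base's rim; do not drop it. Only once a flask stands in its base, push the collar of the same colour as that base fully home on top of it. Leave the plaster-filled flask that is curing where it stands.

Things in the scene. Friction and masses are not known exactly. Their poses are not given: they have to be found in the camera images.
- base_large: The large sprue base: loose round green rubber dish, 78 mm across, 20 mm tall, 130 g, carrying a cluster of blue wax rings. Origin: centre of its underside, z up. Its floor, where the flask's lower end stands, is 8 mm above the origin; round it a rim flared like a funnel rises to 20 mm above the origin (inner radius 32.5 mm at the floor, 35.5 mm at the top). Slides if pushed.
- tree_large: The blue wax tree fixed upright in the middle of the large green base; fragile. Same origin and axes as its base. All of it lies within 19 mm of the axis; its tip is 62 mm above the origin.
- flask_large: The large empty flask: a bare steel tube open at both ends, standing upright; 60 mm outside, 55 mm inside diameter, 70 mm tall, 250 g. Origin: centre of its lower end, z up along its axis. Its lower end goes down inside the rim of the large green base, with 2.5 mm play all round at the floor.
- collar_large: The large collar: green rubber sleeve, 45 mm tall, 60 g, standing. Origin: centre of its lower end, z up. The lowest 12 mm is a flared skirt (73 mm outside; inner radius 34.0 mm at the mouth, 32.5 mm above) that slips over the large flask's top until the ledge inside, 12 mm above the origin, rests on it. From 14 mm up it is a straight tube of 60 mm outside diameter: grip there.
- base_small: The small sprue base: loose round orange rubber dish, 64 mm across, 20 mm tall, 90 g, carrying a slimmer cluster of blue wax beads. Origin: centre of its underside, z up. Its floor, where the flask's lower end stands, is 8 mm above the origin; round it a rim flared like a funnel rises to 20 mm above the origin (inner radius 25.5 mm at the floor, 28.5 mm at the top). Slides if pushed.
- tree_small: The blue wax tree fixed upright in the middle of the small orange base; fragile. Same origin and axes as its base. All of it lies within 12.5 mm of the axis; its tip is 53 mm above the origin.
- flask_small: The small empty flask: a bare steel tube open at both ends, standing upright; 46 mm outside, 41 mm inside diameter, 60 mm tall, 160 g. Origin: centre of its lower end, z up along its axis. Its lower end goes down inside the rim of the small orange base, with 2.5 mm play all round at the floor.
- collar_small: The small collar: orange rubber sleeve, 45 mm tall, 45 g, standing. Origin: centre of its lower end, z up. The lowest 12 mm is a flared skirt (59 mm outside; inner radius 27.0 mm at the mouth, 25.5 mm above) that slips over the small flask's top until the ledge inside, 12 mm above the origin, rests on it. From 14 mm up it is a straight tube of 46 mm outside diameter: grip there.
- curing: Another steel flask, 60 mm in diameter and 70 mm tall, already full: its upper end is closed by a white plaster face. It stands curing upright on the bench. Origin at the centre of its lower end, z up. Not to be used or moved.
Not all that is in view belongs to the job. What is shaped like the collar_large but brown or yellow is not meant.

How it is judged:
By the outcome, as a careful person would: the job done as asked, in the order asked, and still so for the second after the job is handed in, with the robot touching nothing.
It also fails if it takes over 112 s, if anything falls off the work surface, if the arm or the gripper's body presses on something with over 40 N, if the wrist force passes 120 N, or if a joint passes its speed limit or range.

## Working session

There is one attempt and no reset: what is moved stays moved. The work goes in short steps, Python scripts to look and compute and a shell command to move; the robot and the scene stay as the last step left them, time stands still between calls to the robot, and variables do not carry over. Pictures are saved under pics/ and viewed, at most 14 in all, crops included, and the job is handed in when it is done.

```bash
mkdir -p pics
cat > h.py <<'E'
import numpy as np, cv2
from station import status, vision, order, silhouettes
def save(p,n): cv2.imwrite('pics/'+n+'.png', p['pixels'][:,:,::-1])
def ray(p,u,v):
    R,t,K=map(np.array,(p['R'],p['t'],p['K'])); d=R.T@np.linalg.inv(K)@[u,v,1]; return -R.T@t,d
def onz(p,u,v,z):
    c,d=ray(p,u,v); return c+d*(z-c[2])/d[2]
def proj(p,X):
    x=np.array(p['K'])@(np.array(p['R'])@np.array(X)+p['t']); return x[:2]/x[2]
E
python3 - <<'E'
from h import *
ps={n:vision.camera(n) for n in('top','side','wrist')}
im=np.hstack([ps['top']['pixels'],ps['side']['pixels']])
for n in ps: 
    save(ps[n],n+'0'); p=ps[n]; print(n,'cam',np.round(ray(p,0,0)[0],3),p['K'][0][0])
for n in ('top','side'):
  for o in 'base_large tree_large flask_large collar_large base_small flask_small collar_small curing'.split():
    print(n,o,[(round(r['score'],2),np.round(r['extent']).astype(int).tolist()) for r in silhouettes(o,ps[n])])
print(status.get_obs())
E
```

```text
top cam [ 0.418 -0.058  1.368] 443.5120450338883
side cam [ 0.538 -0.722  0.795] 400.1255080769486
wrist cam [ 0.229 -0.507  0.386] 288.3137908558067
top base_large [(0.61, [129, 158, 155, 183]), (0.26, [218, 216, 238, 236])]
top tree_large []
top flask_large [(0.78, [153, 207, 176, 228])]
top collar_large [(0.81, [324, 197, 348, 220]), (0.62, [294, 129, 319, 148]), (0.61, [258, 155, 285, 176]), (0.58, [365, 133, 386, 154]), (0.55, [253, 225, 272, 251])]
top base_small [(0.75, [202, 167, 225, 182])]
top flask_small [(0.56, [290, 220, 308, 234])]
top collar_small [(0.51, [220, 218, 237, 237])]
top curing [(0.92, [321, 160, 345, 185])]
side base_large [(0.69, [260, 92, 283, 109])]
side tree_large [(0.42, [269, 86, 278, 100])]
side flask_large [(0.18, [260, 93, 284, 110])]
side collar_large [(0.97, [273, 185, 299, 216]), (0.92, [182, 177, 210, 212]), (0.73, [310, 310, 346, 356]), (0.64, [208, 254, 247, 293]), (0.61, [307, 224, 340, 256])]
side base_small [(0.57, [258, 141, 278, 160]), (0.47, [264, 245, 296, 283])]
side flask_small [(0.75, [195, 212, 213, 241])]
side collar_small [(0.89, [200, 152, 224, 174])]
side curing [(0.58, [264, 244, 295, 284])]
{'time_s': 0.95, 'qpos': array([-1.36760465e+00,  2.99901050e-01,  1.52104480e+00,  9.29399621e-06,
        1.32067900e+00, -6.66031209e-02]), 'joint_vel': array([ 0.00075009, -0.00117666, -0.0010253 , -0.00109054,  0.00088346,
        0.00094795]), 'tau': array([-1.09598535e-03, -5.31666577e+01, -3.52913332e+01,  7.09089730e-02,
        2.12381466e-02, -3.69465431e-05]), 'ee_pos': array([ 0.14658678, -0.5300823 ,  0.20542603]), 'eef_rot': array([-3.14156113e+00, -1.11274232e-05,  2.69792498e-01]), 'force': array([-0.30305558,  0.09881316, -0.76118411]), 'moment': array([-0.00739055, -0.00734516, -0.04392894]), 'grip_force': 0.0, 'grip_width': 0.09405248999460775}
```

View pics/top0.png

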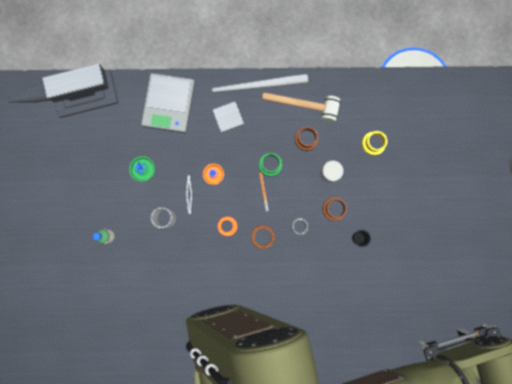

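View pics/side0.png

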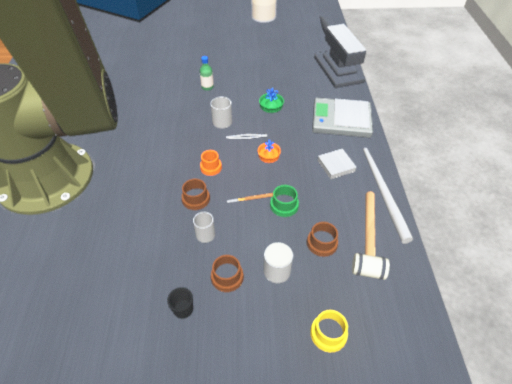

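Top view: green base (142,168), orange base (213,174), large flask (163,217), small flask (300,227), green collar (271,164), orange collar (228,226), curing flask with white face (333,171). Look-alikes of the green collar are brown (307,138), (335,208) and (263,236), and yellow (375,142). For the large flask the only look-alike is the plaster-filled one at (333,171). For the small flask it is the black cup (361,238).

```bash
cat > coarse.py <<'E'
from h import *
T=vision.camera('top');S=vision.camera('side')
save(T,'t1')
# pixel seeds (rough top rim centre), both views
pts={'base_large':((142,168),(272,102)),'base_small':((213,174),(269,152)),'flask_large':((163,217),(221,103)),'flask_small':((300,227),(204,218)),
'collar_large':((271,164),(285,192)),'collar_small':((228,226),(210,156)),'curing':((333,171),(279,252))}
for n,(a,b) in pts.items():
    c1,d1=ray(T,*a);c2,d2=ray(S,*b)
    k=np.linalg.lstsq(np.c_[d1,-d2],c2-c1,rcond=None)[0]
    p,q=c1+d1*k[0],c2+d2*k[1]
    print(n,np.round((p+q)/2,3),'gap',round(np.linalg.norm(p-q),4))
im=np.hstack([cv2.resize(T['pixels'][145:250,115:330],None,fx=3.7,fy=3.7,interpolation=cv2.INTER_CUBIC)])
cv2.imwrite('pics/crop1.png',im[:,:,::-1])
E
python3 coarse.py
```

```text
base_large [0.623 0.286 0.011] gap 0.0006
base_small [0.603 0.067 0.01 ] gap 0.0007
flask_large [0.47  0.207 0.072] gap 0.0014
flask_small [ 0.439 -0.192  0.063] gap 0.0058
collar_large [ 0.628 -0.111  0.05 ] gap 0.0056
collar_small [0.443 0.02  0.047] gap 0.0034
curing [ 0.601 -0.292  0.076] gap 0.0043
```

View pics/crop1.png

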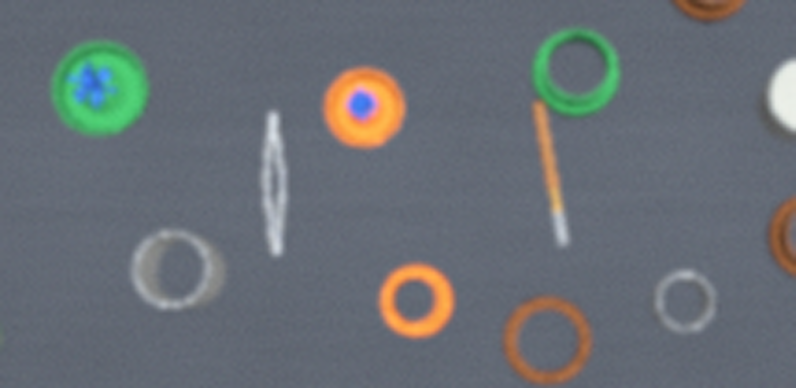

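View pics/wrist0.png

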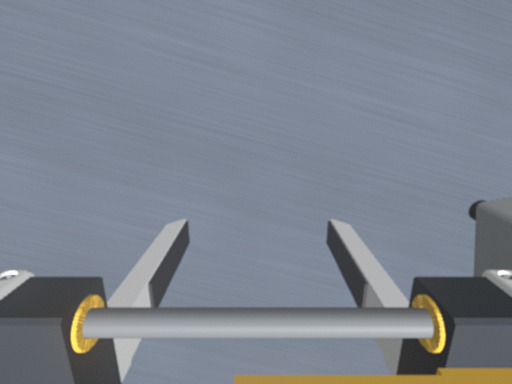

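The crop shows the green collar (580,72), the orange collar (417,300) and the two open tubes (172,268) and (686,300), which matches the descriptions. The wrist picture shows only bench and fingers. I'll move to a viewing pose at yaw 0.

```bash
python3 -m pendant '[0.593,-0.542,-0.09,0,0,0.1718,1, 0.593,-0.542,-0.09,0,0,0.1718,1, 0.593,-0.542,-0.09,0,0,0.1718,1, 0.593,-0.542,-0.09,0,0,0.1718,1, 0.593,-0.542,-0.09,0,0,0.1718,1, 0.593,-0.542,-0.09,0,0,0.1718,1, 0.593,-0.542,-0.09,0,0,0.1718,1, 0.593,-0.542,-0.09,0,0,0.1718,1, 0.593,-0.542,-0.09,0,0,0.1718,1, 0.593,-0.542,-0.09,0,0,0.1718,1, 0.593,-0.542,-0.09,0,0,0.1718,1, 0.593,-0.542,-0.09,0,0,0.1718,1]' 20
python3 - <<'E'
from h import *
p=vision.camera('wrist');save(p,'w1')
print(np.round(ray(p,256,192),3),np.round(p['R'],3))
for n in 'flask_small flask_large base_small base_large collar_small collar_large curing'.split():
    print(n,[(round(r['score'],2),np.round(r['extent']).astype(int).tolist()) for r in silhouettes(n,p)])
E
```

```text
time_s: 2.25
ee_pos: [0.3595, -0.1909, 0.2503]
eef_rot: [-3.142, 0.0, -0.002]
force: [-0.8, 0.4, 0.1]
grip_width: 0.0939
grip_force: 0.0
[[ 0.445 -0.19   0.431]
 [-0.301  0.007 -0.954]] [[-0.003 -1.    -0.001]
 [-0.957  0.002  0.29 ]
 [-0.29   0.002 -0.957]]
flask_small [(0.93, [241, 88, 276, 126])]
flask_large []
base_small []
base_large []
collar_small [(0.93, [72, 82, 125, 126])]
collar_large [(0.61, [314, 35, 377, 92]), (0.57, [156, 104, 212, 154])]
curing []
```

View pics/w1.png

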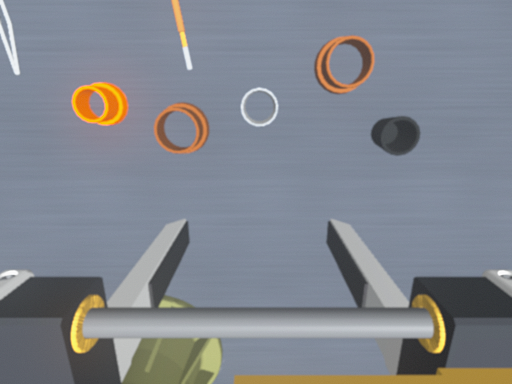

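The wrist view shows the small flask at (259,107), the orange collar (98,103), brown rings (183,128) and (346,64), and the black cup (396,134). Next I'll take two more viewpoints and measure everything jointly.

```bash
cat > meas.py <<'E'
from h import *
import sys,pickle,os
from scipy.optimize import least_squares
# name: list of (radius,z) circles whose projected hull is the outline
M={'base_large':[(.039,0),(.039,.02)],'base_small':[(.032,0),(.032,.02)],'flask_large':[(.03,0),(.03,.07)],'flask_small':[(.023,0),(.023,.06)],
'collar_large':[(.0365,0),(.0365,.012),(.03,.014),(.03,.045)],'collar_small':[(.0295,0),(.0295,.012),(.023,.014),(.023,.045)],'curing':[(.03,0),(.03,.07)]}
a=np.linspace(0,2*np.pi,72,endpoint=False)
def cen(poly):
    h=cv2.convexHull(np.float32(poly)); m=cv2.moments(h); return np.array([m['m10'],m['m01']])/m['m00'],m['m00']
def model(n,v,X):
    P=np.vstack([np.c_[X[0]+r*np.cos(a),X[1]+r*np.sin(a),np.full(72,X[2]+z)] for r,z in M[n]])
    c=(np.array(v['K'])@(np.array(v['R'])@P.T+np.array(v['t'])[:,None])).T
    return cen(c[:,:2]/c[:,2:])
def observe(p,names):
    out=[]
    for n in names:
        for r in silhouettes(n,p):
            m=np.array(r['region']); l,t,R_,b=r['extent']
            if r['score']<.35 or l<3 or t<3 or R_>508 or b>370: continue
            c=p['pixels'][m].mean(0)
            if 'large' in n and 'flask' not in n and not c[1]>1.2*c[0]: continue
            if 'small' in n and 'flask' not in n and not (c[0]>1.5*c[2] and c[0]>180): continue
            ys,xs=np.nonzero(m); q=np.c_[xs,ys]
            hc,A=cen(np.vstack([q-.5,q+.5,q+[.5,-.5],q+[-.5,.5]]))
            out.append((n,{k:p[k] for k in 'KRt'},hc,A,r['score'])); break
    return out
def solve(n,obs,zfix=None):
    o=[x for x in obs if x[0]==n]
    if not o: return None
    if zfix is None and len(o)<2: zfix=0
    f=lambda X:np.concatenate([model(n,x[1],[X[0],X[1],X[2] if zfix is None else zfix])[0]-x[2] for x in o])
    s=least_squares(f,[.5,0,0] if zfix is None else [.5,0],x_scale=.01)
    X=s.x if zfix is None else np.r_[s.x,zfix]
    return X,np.abs(s.fun).max(),[round(x[3]/model(n,x[1],X)[1],2) for x in o]
if __name__=='__main__':
    F='obs.pkl'; obs=pickle.load(open(F,'rb')) if os.path.exists(F) else []
    p=vision.camera('wrist'); save(p,sys.argv[1]); obs+=observe(p,M); pickle.dump(obs,open(F,'wb'))
    for n in M:
        for z in (None,0):
            r=solve(n,obs,z)
            if r: print(n,'free' if z is None else 'z=0',np.round(r[0],4),'res',round(r[1],2),'area',r[2])
E
python3 meas.py v1
python3 -m pendant '[0.12,-0.3,0,0,0,0,1,0.12,-0.3,0,0,0,0,1,0.12,-0.3,0,0,0,0,1,0.12,-0.3,0,0,0,0,1,0.12,-0.3,0,0,0,0,1,0.12,-0.3,0,0,0,0,1]' && python3 meas.py v2
python3 -m pendant '[0,-0.48,0,0,0,0,1,0,-0.48,0,0,0,0,1,0,-0.48,0,0,0,0,1,0,-0.48,0,0,0,0,1,0,-0.48,0,0,0,0,1,0,-0.48,0,0,0,0,1,0,-0.48,0,0,0,0,1,0,-0.48,0,0,0,0,1]' && python3 meas.py v3
```

```text
flask_small free [ 0.438  -0.1919  0.    ] res 0.0 area [0.96]
flask_small z=0 [ 0.438  -0.1919  0.    ] res 0.0 area [0.96]
collar_small free [0.4424 0.0262 0.    ] res 0.0 area [0.99]
collar_small z=0 [0.4424 0.0262 0.    ] res 0.0 area [0.99]
time_s: 3.65
ee_pos: [0.4199, -0.0406, 0.2504]
eef_rot: [3.141, 0.0, 0.0]
force: [-0.1, 0.5, -0.9]
grip_width: 0.0944
grip_force: 0.0
flask_large free [0.4681 0.2155 0.    ] res 0.0 area [1.03]
flask_large z=0 [0.4681 0.2155 0.    ] res 0.0 area [1.03]
flask_small free [ 0.438  -0.1919  0.0016] res 0.02 area [0.95, 0.98]
flask_small z=0 [ 0.4379 -0.1922  0.    ] res 0.22 area [0.96, 0.99]
collar_small free [0.4425 0.025  0.0021] res 0.05 area [0.98, 0.97]
collar_small z=0 [0.4423 0.0258 0.    ] res 0.32 area [0.99, 0.98]
time_s: 4.85
ee_pos: [0.4203, 0.1992, 0.2505]
eef_rot: [3.141, 0.0, -0.001]
force: [-0.3, -0.4, 0.2]
grip_width: 0.094
grip_force: 0.0
flask_large free [0.4682 0.2149 0.001 ] res 0.01 area [1.02, 1.01]
flask_large z=0 [0.4681 0.2152 0.    ] res 0.24 area [1.03, 1.02]
flask_small free [ 0.438  -0.1919  0.0016] res 0.02 area [0.95, 0.98]
flask_small z=0 [ 0.4379 -0.1922  0.    ] res 0.22 area [0.96, 0.99]
collar_small free [0.4425 0.025  0.0021] res 0.05 area [0.98, 0.97]
collar_small z=0 [0.4423 0.0258 0.    ] res 0.32 area [0.99, 0.98]
```

Heights free-fit to within 2 mm of the bench, so the measurements agree. The bases are farther out, so I'll move the viewpoint ahead.

```bash
python3 -m pendant '[0.18,-0.06,0,0,0,0,1,0.18,-0.06,0,0,0,0,1,0.18,-0.06,0,0,0,0,1,0.18,-0.06,0,0,0,0,1,0.18,-0.06,0,0,0,0,1]' >/dev/null&& python3 meas.py v4 >/dev/null
python3 -m pendant '[0.1,0.5,0,0,0,0,1,0.1,0.5,0,0,0,0,1,0.1,0.5,0,0,0,0,1,0.1,0.5,0,0,0,0,1,0.1,0.5,0,0,0,0,1,0.1,0.5,0,0,0,0,1,0.1,0.5,0,0,0,0,1,0.1,0.5,0,0,0,0,1]' && python3 meas.py v5
python3 - <<'E'
import cv2,numpy as np
cv2.imwrite('pics/v45.png',cv2.resize(np.hstack([cv2.imread('pics/v4.png')[:260],cv2.imread('pics/v5.png')[:260]]),(800,203)))
E
```

```text
time_s: 6.95
ee_pos: [0.56, -0.019, 0.2505]
eef_rot: [-3.141, 0.0, 0.0]
force: [0.1, 0.0, -0.1]
grip_width: 0.0939
grip_force: 0.0
base_large free [0.62   0.2855 0.0066] res 0.27 area [0.98, 0.94]
base_large z=0 [0.6202 0.2883 0.    ] res 1.44 area [1.01, 0.97]
base_small free [0.6016 0.0676 0.005 ] res 0.2 area [0.94, 0.95]
base_small z=0 [0.6016 0.0671 0.    ] res 1.11 area [0.96, 0.98]
flask_large free [0.5078 0.1634 0.0579] res 83.08 area [0.7, 0.65, 0.12, 0.75]
flask_large z=0 [0.5056 0.1871 0.    ] res 94.35 area [1.0, 0.94, 0.17, 1.02]
flask_small free [ 0.4384 -0.1933 -0.0007] res 2.37 area [0.96, 0.99, 0.77]
flask_small z=0 [ 0.4385 -0.1932  0.    ] res 2.22 area [0.96, 0.99, 0.76]
collar_large free [ 0.6307 -0.1089  0.    ] res 0.0 area [1.01]
collar_large z=0 [ 0.6307 -0.1089  0.    ] res 0.0 area [1.01]
collar_small free [0.4422 0.0253 0.0016] res 0.29 area [0.98, 0.97, 0.99, 0.99]
collar_small z=0 [0.4419 0.0255 0.    ] res 0.54 area [0.99, 0.98, 1.0, 1.0]
curing free [ 0.6012 -0.2922  0.    ] res 0.0 area [0.99]
curing z=0 [ 0.6012 -0.2922  0.    ] res 0.0 area [0.99]
```

View pics/v45.png

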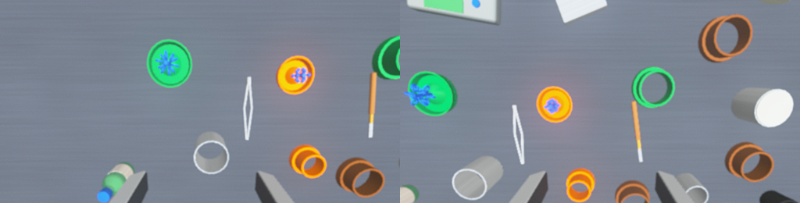

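The pictures show the green base (168,63 left view), the orange base (296,75) and the green collar (653,87 right view), all consistent with the coarse fixes. Now I'll grasp the large flask.

```bash
python3 -m pendant '[-0.184,-0.468,0.2,0,0,0,1,-0.184,-0.468,0.2,0,0,0,1,-0.184,-0.468,0.2,0,0,0,1,-0.184,-0.468,0.2,0,0,0,1,-0.184,-0.468,0.2,0,0,0,1,-0.184,-0.468,0.2,0,0,0,1,-0.184,-0.468,0.2,0,0,0,1,-0.184,-0.468,0.25,0,0,0,1,-0.184,-0.468,0.3,0,0,0,1,-0.184,-0.468,0.36,0,0,0,1,-0.184,-0.468,0.43,0,0,0,1,-0.184,-0.468,0.43,0,0,0,1]' 30
python3 -m pendant '[0,0,0,0,0,0,-1,0,0,0,0,0,0,-1,0,0,0,0,0,0,-1,0,0,0,0,0,0,-1,0,0,0,0,0,0,-1,0,0,0,0,0,0,-1,0,0,0,0,0,0,-1,0,0,0,0,0,0,-1]' 30
```

```text
time_s: 8.55
ee_pos: [0.4667, 0.2125, 0.0325]
eef_rot: [3.139, 0.006, -0.001]
force: [0.4, 0.3, 0.4]
grip_width: 0.0938
grip_force: 0.0
time_s: 9.35
ee_pos: [0.4685, 0.2145, 0.0361]
eef_rot: [-3.141, -0.001, 0.0]
force: [-0.7, 0.3, 6.0]
grip_width: 0.0593
grip_force: 30.0
```

```bash
python3 -m pendant '[0,0,-0.06,0,0,0,-1,0,0,-0.13,0,0,0,-1,0,0,-0.2,0,0,0,-1,0,0,-0.2,0,0,0,-1,0.08,-0.04,-0.2,0,0,0,-1,0.16,-0.08,-0.2,0,0,0,-1,0.23,-0.11,-0.2,0,0,0,-1,0.28,-0.135,-0.2,0,0,0,-1,0.303,-0.145,-0.2,0,0,0,-1,0.303,-0.145,-0.2,0,0,0,-1,0.303,-0.145,-0.2,0,0,0,-1,0.303,-0.145,-0.2,0,0,0,-1]'
cat > chk.py <<'E'
from meas import *
import sys
tag=sys.argv[1]; names=sys.argv[2:]
print('tcp',np.round(status.get_obs()['ee_pos'],4),status.get_obs()['grip_width'])
for c in ('wrist','top','side'):
    p=vision.camera(c); save(p,f'{tag}_{c}')
    for n in names:
        for r in silhouettes(n,p): print(c,n,round(r['score'],2),np.round(r['extent'],1))
    for o in observe(p,names):
        print(c,o[0],'z0 xy',np.round(solve(o[0],[o],0)[0],4),'area',solve(o[0],[o],0)[2])
E
python3 chk.py h1 base_large flask_large
python3 - <<'E'
import cv2,numpy as np
a=cv2.imread('pics/h1_wrist.png');b=cv2.resize(cv2.imread('pics/h1_side.png')[60:160,210:330],(461,384))
cv2.imwrite('pics/c1.png',cv2.resize(np.hstack([a,b]),None,fx=.8,fy=.8))
E
```

```text
time_s: 10.55
ee_pos: [0.6189, 0.2863, 0.1351]
eef_rot: [3.141, 0.001, -0.0]
force: [-0.5, -0.6, -2.2]
grip_width: 0.0595
grip_force: 30.0
tcp [0.6189 0.2863 0.1351] 0.059546161957235125
wrist base_large 0.92 [222.9 144.9 294.2 219.3]
wrist flask_large 0.88 [204.7 178.5 310.2 303.8]
wrist base_large z0 xy [0.6207 0.2863 0.    ] area [0.91]
wrist flask_large z0 xy [0.5641 0.2874 0.    ] area [2.51]
top base_large 0.45 [136.3 167.8 156.3 183.3]
top flask_large 0.36 [136.5 168.2 142.9 170.2]
top flask_large 0.3 [135.2 168.  154.1 182.1]
top base_large z0 xy [0.6046 0.2719 0.    ] area [0.38]
top flask_large z0 xy [0.6121 0.287  0.    ] area [0.07]
side base_large 0.88 [259.   93.  285.  109.8]
side flask_large 0.6 [261.7  52.5 285.8  83.5]
side base_large z0 xy [0.6218 0.2878 0.    ] area [0.92]
side flask_large z0 xy [0.6296 0.433  0.    ] area [1.37]
```

View pics/c1.png

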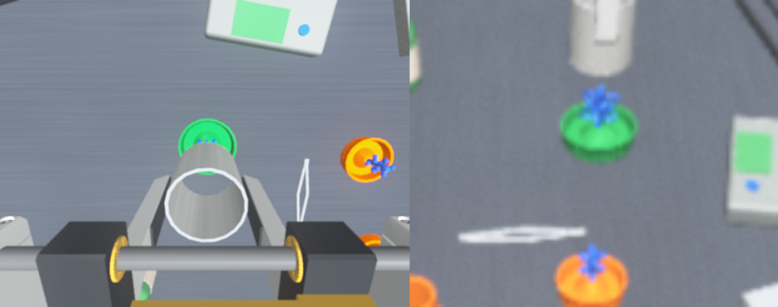

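The hover looks right: the base is at (207,145) in the left panel, under the flask, and in the side panel the flask is centred over the tree. I'll shift 2 mm in x and lower.

```bash
python3 -m pendant '[0.004,-0.001,0,0,0,0,-1,0.004,-0.001,0.03,0,0,0,-1,0.004,-0.001,0.06,0,0,0,-1,0.004,-0.001,0.09,0,0,0,-1,0.004,-0.001,0.12,0,0,0,-1,0.004,-0.001,0.14,0,0,0,-1,0.004,-0.001,0.15,0,0,0,-1,0.004,-0.001,0.15,0,0,0,-1]'
python3 -m pendant '[0,0,0.006,0,0,0,-1,0,0,0.012,0,0,0,-1,0,0,0.018,0,0,0,-1,0,0,0.024,0,0,0,-1,0,0,0.028,0,0,0,-1,0,0,0.028,0,0,0,-1]'
```

```text
time_s: 12.1
ee_pos: [0.6215, 0.287, 0.0597]
eef_rot: [3.141, 0.001, -0.0]
force: [-0.3, -0.6, -3.0]
grip_width: 0.0595
grip_force: 30.0
time_s: 12.7
ee_pos: [0.6215, 0.2871, 0.0461]
eef_rot: [3.141, 0.0, -0.0]
force: [0.0, -0.1, -2.1]
grip_width: 0.0594
grip_force: 30.0
```

```bash
python3 -m pendant '[0,0,0.002,0,0,0,-1,0,0,0.004,0,0,0,-1,0,0,0.004,0,0,0,-1]'
python3 -m pendant '[0,0,0.002,0,0,0,-1,0,0,0.002,0,0,0,-1]'
```

```text
time_s: 13.0
ee_pos: [0.6218, 0.2872, 0.0446]
eef_rot: [-3.141, -0.0, -0.0]
force: [0.3, -0.7, -0.7]
grip_width: 0.0595
grip_force: 30.0
time_s: 13.2
ee_pos: [0.622, 0.2872, 0.0443]
eef_rot: [-3.141, -0.001, -0.0]
force: [-1.6, -0.7, 4.9]
grip_width: 0.0597
grip_force: 30.0
```

Floor contact at the expected height. Release and rise.

```bash
python3 -m pendant '[0,0,0,0,0,0,1,0,0,0,0,0,0,1,0,0,0,0,0,0,1,0,0,0,0,0,0,1,0,0,0,0,0,0,1,0,0,0,0,0,0,1]'
python3 -m pendant '[0,0,-0.03,0,0,0,1,0,0,-0.08,0,0,0,1,0,0,-0.16,0,0,0,1,0,0,-0.24,0,0,0,1,-0.1,0,-0.32,0,0,0,1,-0.2,0,-0.4,0,0,0,1,-0.2,0,-0.4,0,0,0,1,-0.2,0,-0.4,0,0,0,1]'
python3 - <<'E'
from meas import *
p=vision.camera('wrist');save(p,'p1');s=vision.camera('side');save(s,'p1s')
for q,nm in((p,'w'),(s,'s')):
  for o in observe(q,['flask_large','base_large']):
    r=solve(o[0],[o],.008 if 'flask' in o[0] else 0);print(nm,o[0],np.round(r[0],4),r[2])
cv2.imwrite('pics/p1c.png',np.hstack([cv2.resize(p['pixels'][60:240,160:360],(400,360)),cv2.resize(s['pixels'][60:150,220:320],(400,360))])[:,:,::-1])
E
```

```text
time_s: 13.8
ee_pos: [0.6217, 0.2871, 0.0434]
eef_rot: [3.142, 0.0, -0.0]
force: [0.1, 1.2, -0.0]
grip_width: 0.0935
grip_force: 0.0
time_s: 14.6
ee_pos: [0.5206, 0.2878, 0.2485]
eef_rot: [-3.139, -0.006, 0.001]
force: [0.8, -0.4, 0.0]
grip_width: 0.094
grip_force: 0.0
w flask_large [0.6211 0.2882 0.008 ] [1.05]
w base_large [0.6139 0.2854 0.    ] [0.78]
s flask_large [0.621  0.2865 0.008 ] [0.95]
s base_large [0.6194 0.2731 0.    ] [0.7]
```

View pics/p1c.png

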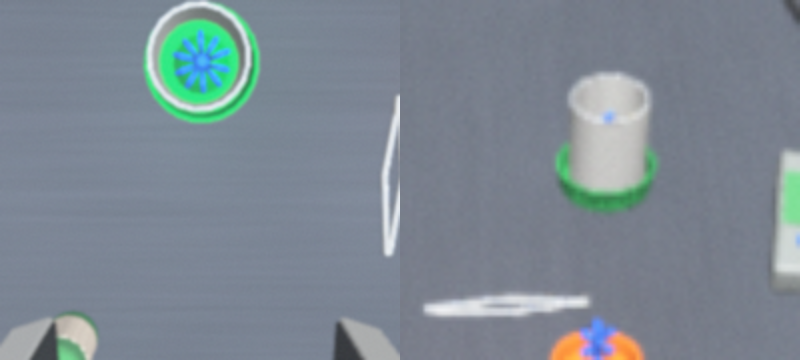

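The large flask stands upright in the green base (200,55 left, 607,135 right), with the tree centred and untouched. Now the green collar.

```bash
python3 -m pendant '[0.06,0.794,0,0,0,0,1,0.06,0.794,0,0,0,0,1,0.06,0.794,0,0,0,0,1,0.06,0.794,0,0,0,0,1,0.06,0.794,0,0,0,0,1,0.06,0.794,0,0,0,0,1,0.06,0.794,0,0,0,0,1,0.06,0.794,0,0,0,0,1,0.06,0.794,0,0,0,0,1,0.06,0.794,0,0,0,0,1,0.06,0.794,0,0,0,0,1,0.06,0.794,0,0,0,0,1]' >/dev/null; rm obs.pkl; python3 meas.py v6; python3 -c "
from h import *;print(status.get_obs()['ee_pos'])"
```

```text
base_small free [0.6016 0.0697 0.    ] res 0.0 area [0.91]
base_small z=0 [0.6016 0.0697 0.    ] res 0.0 area [0.91]
flask_small free [0.6011 0.0683 0.    ] res 0.0 area [0.21]
flask_small z=0 [0.6011 0.0683 0.    ] res 0.0 area [0.21]
collar_large free [ 0.6316 -0.1091  0.    ] res 0.0 area [0.94]
collar_large z=0 [ 0.6316 -0.1091  0.    ] res 0.0 area [0.94]
collar_small free [0.4517 0.0236 0.    ] res 0.0 area [0.69]
collar_small z=0 [0.4517 0.0236 0.    ] res 0.0 area [0.69]
curing free [ 0.6012 -0.2917  0.    ] res 0.0 area [0.99]
curing z=0 [ 0.6012 -0.2917  0.    ] res 0.0 area [0.99]
[ 0.55166416 -0.10972222  0.24350927]
```

```bash
python3 -m pendant '[0.08,-0.001,0.1,0,0,0,1,0.159,-0.001,0.2,0,0,0,1,0.159,-0.001,0.28,0,0,0,1,0.159,-0.001,0.35,0,0,0,1,0.159,-0.001,0.4,0,0,0,1,0.159,-0.001,0.43,0,0,0,1,0.159,-0.001,0.43,0,0,0,1,0.159,-0.001,0.43,0,0,0,1]'
```

```text
time_s: 17.3
ee_pos: [0.6319, -0.1096, 0.03]
eef_rot: [3.141, -0.002, -0.0]
force: [0.1, 0.6, 0.5]
grip_width: 0.0941
grip_force: 0.0
```

```bash
python3 -m pendant '[-0.001,0,0.022,0,0,0,1,-0.001,0,0.022,0,0,0,1,-0.001,0,0.022,0,0,0,-1,-0.001,0,0.022,0,0,0,-1,-0.001,0,0.022,0,0,0,-1,-0.001,0,0.022,0,0,0,-1,-0.001,0,0.022,0,0,0,-1,-0.001,0,0.022,0,0,0,-1,-0.001,0,0.022,0,0,0,-1]' 30
python3 -m pendant '[0,0,-0.06,0,0,0,-1,0,0,-0.14,0,0,0,-1,0,0,-0.22,0,0,0,-1,0,0,-0.3,0,0,0,-1,0,0,-0.3,0,0,0,-1]'
python3 - <<'E'
from meas import *
e=status.get_obs()['ee_pos'];print(np.round(e,4))
for c in('wrist','side'):
  p=vision.camera(c);save(p,'g2'+c)
  for o in observe(p,['collar_large','flask_large']):
    z=e[2]-.019 if 'collar' in o[0] else .008
    r=solve(o[0],[o],z);print(c,o[0],np.round(r[0],4),r[2])
E
```

```text
time_s: 18.2
ee_pos: [0.6307, -0.1094, 0.0175]
eef_rot: [-3.142, -0.0, -0.0]
force: [-0.1, -0.7, 0.2]
grip_width: 0.0582
grip_force: 30.0
time_s: 18.7
ee_pos: [0.6326, -0.1098, 0.1736]
eef_rot: [3.14, -0.009, -0.0]
force: [0.1, 0.2, -0.6]
grip_width: 0.0582
grip_force: 30.0
[ 0.6326 -0.1098  0.1736]
wrist collar_large [ 0.632  -0.1087  0.1546] [1.0]
side collar_large [ 0.6265 -0.1277  0.1546] [0.76]
```

```bash
python3 -m pendant '[0,-0.07,0,0,0,0,-1,0,-0.15,0,0,0,0,-1,0,-0.25,0,0,0,0,-1,0,-0.35,0,0,0,0,-1,-0.01,-0.45,0,0,0,0,-1,-0.018,-0.55,0,0,0,0,-1,-0.018,-0.64,0,0,0,0,-1,-0.018,-0.72,0,0,0,0,-1,-0.018,-0.77,0,0,0,0,-1,-0.018,-0.793,0,0,0,0,-1,-0.018,-0.793,0,0,0,0,-1,-0.018,-0.793,0,0,0,0,-1]'
python3 -m pendant '[0,0,0.03,0,0,0,-1,0,0,0.06,0,0,0,-1,0,0,0.09,0,0,0,-1,0,0,0.09,0,0,0,-1,0,0,0.09,0,0,0,-1]'
python3 - <<'E'
from meas import *
e=status.get_obs()['ee_pos'];print(np.round(e,4))
for c in('wrist','side'):
  p=vision.camera(c);save(p,'g3'+c)
  for o in observe(p,['collar_large','flask_large']):
    z=e[2]-.0175 if 'collar' in o[0] else .008
    r=solve(o[0],[o],z);print(c,o[0],np.round(r[0],4),r[2])
w=cv2.imread('pics/g3wrist.png');s=cv2.imread('pics/g3side.png')
cv2.imwrite('pics/g3c.png',np.hstack([cv2.resize(w[120:330,150:370],(400,382)),cv2.resize(s[50:140,225:320],(400,382))]))
E
```

```text
time_s: 20.2
ee_pos: [0.6218, 0.2859, 0.167]
eef_rot: [3.141, 0.001, -0.001]
force: [0.5, -0.0, 0.1]
grip_width: 0.0581
grip_force: 30.0
time_s: 20.7
ee_pos: [0.6216, 0.2869, 0.122]
eef_rot: [3.141, 0.001, -0.0]
force: [0.8, -0.5, -0.2]
grip_width: 0.0581
grip_force: 30.0
[0.6216 0.2869 0.122 ]
wrist collar_large [0.6217 0.2881 0.1045] [1.0]
wrist flask_large [0.6215 0.2881 0.008 ] [0.92]
side collar_large [0.6213 0.2794 0.1045] [0.9]
side flask_large [0.6194 0.2795 0.008 ] [0.9]
```

View pics/g3c.png

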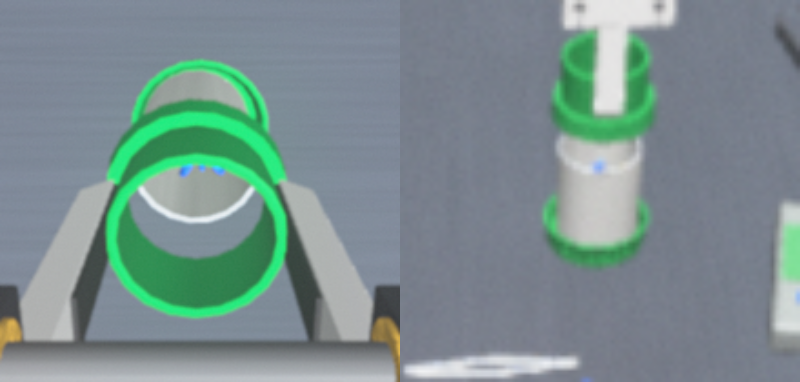

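The collar is coaxial with the flask in both panels (195,190 left, 603,110 right). I'll lower it and feel for the stop.

```bash
python3 -m pendant '[0,0,0.02,0,0,0,-1,0,0,0.04,0,0,0,-1,0,0,0.05,0,0,0,-1,0,0,0.056,0,0,0,-1,0,0,0.062,0,0,0,-1,0,0,0.068,0,0,0,-1,0,0,0.072,0,0,0,-1,0,0,0.072,0,0,0,-1]'
python3 -m pendant '[0,0,0.003,0,0,0,-1,0,0,0.006,0,0,0,-1,0,0,0.006,0,0,0,-1]'
```

```text
time_s: 21.8
ee_pos: [0.6216, 0.2871, 0.0862]
eef_rot: [3.142, 0.0, -0.0]
force: [0.4, -0.7, -0.3]
grip_width: 0.058
grip_force: 30.0
time_s: 22.1
ee_pos: [0.6217, 0.2872, 0.0835]
eef_rot: [-3.141, -0.0, -0.0]
force: [0.1, 0.7, -0.5]
grip_width: 0.0583
grip_force: 30.0
```

```bash
python3 -m pendant '[0,0,0.002,0,0,0,-1,0,0,0.002,0,0,0,-1]'; python3 -m pendant '[0,0,0.003,0,0,0,-1,0,0,0.003,0,0,0,-1]'
```

```text
time_s: 22.3
ee_pos: [0.6219, 0.2872, 0.0832]
eef_rot: [-3.141, -0.001, -0.0]
force: [-1.2, -1.1, 5.0]
grip_width: 0.0585
grip_force: 30.0
time_s: 22.5
ee_pos: [0.6222, 0.2873, 0.0829]
eef_rot: [-3.141, -0.002, -0.0]
force: [-3.5, -1.9, 13.8]
grip_width: 0.0583
grip_force: 30.0
```

It is hard against the stop at the expected height. Release, rise, verify.

```bash
python3 -m pendant '[0,0,-0.003,0,0,0,-1,0,0,-0.003,0,0,0,1,0,0,-0.003,0,0,0,1,0,0,-0.003,0,0,0,1,0,0,-0.003,0,0,0,1,0,0,-0.003,0,0,0,1]'
python3 -m pendant '[0,0,-0.04,0,0,0,1,0,0,-0.1,0,0,0,1,0,0,-0.18,0,0,0,1,0,0,-0.26,0,0,0,1,-0.08,0,-0.34,0,0,0,1,-0.16,0,-0.34,0,0,0,1,-0.2,0,-0.34,0,0,0,1,-0.2,0,-0.34,0,0,0,1]'
python3 - <<'E'
from meas import *
for c in('wrist','side'):
  p=vision.camera(c);save(p,'g4'+c)
  for o in observe(p,['collar_large','flask_large']):
    z=.066 if 'collar' in o[0] else .008
    r=solve(o[0],[o],z);print(c,o[0],np.round(r[0],4),r[2])
w=cv2.imread('pics/g4wrist.png');s=cv2.imread('pics/g4side.png')
cv2.imwrite('pics/g4c.png',np.hstack([cv2.resize(w[0:210,150:370],(400,382)),cv2.resize(s[50:140,225:320],(400,382))]))
E
```

```text
time_s: 23.1
ee_pos: [0.6216, 0.2871, 0.0823]
eef_rot: [3.142, 0.0, -0.0]
force: [-1.0, 0.3, -0.1]
grip_width: 0.0928
grip_force: 0.0
time_s: 23.9
ee_pos: [0.5199, 0.2875, 0.2537]
eef_rot: [-3.141, -0.001, 0.001]
force: [0.0, 0.6, -0.0]
grip_width: 0.0937
grip_force: 0.0
wrist collar_large [0.6223 0.2882 0.066 ] [0.93]
wrist flask_large [0.6284 0.2875 0.008 ] [0.57]
side flask_large [0.6187 0.253  0.008 ] [0.55]
```

View pics/g4c.png

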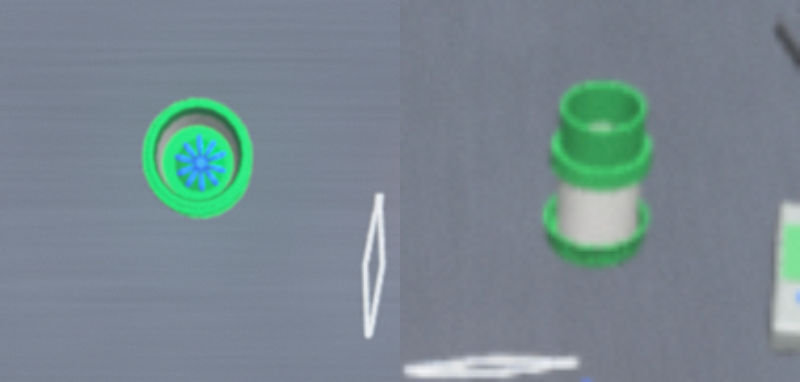

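The green stack is complete and upright, with the collar seated at (600,135) in the right panel. Now the small flask.

```bash
python3 -m pendant '[-0.02,0.1,0,0,0,0,1,-0.165,0.958,0,0,0,0,1,-0.165,0.958,0,0,0,0,1,-0.165,0.958,0,0,0,0,1,-0.165,0.958,0,0,0,0,1,-0.165,0.958,0,0,0,0,1,-0.165,0.958,0,0,0,0,1,-0.165,0.958,0,0,0,0,1,-0.165,0.958,0,0,0,0,1,-0.165,0.958,0,0,0,0,1,-0.165,0.958,0,0,0,0,1,-0.165,0.958,0,0,0,0,1]'
python3 -m pendant '[0,0,0.08,0,0,0,1,0,0,0.16,0,0,0,1,0,0,0.22,0,0,0,1,0,0,0.22,0,0,0,1,0,0,0.22,0,0,0,1]'
python3 - <<'E'
from meas import *
p=vision.camera('wrist');save(p,'f5')
for o in observe(p,['flask_small']): r=solve(o[0],[o],0);print(np.round(r[0],4),r[2])
E
```

```text
time_s: 25.4
ee_pos: [0.4391, -0.1925, 0.2521]
eef_rot: [-3.141, 0.001, -0.002]
force: [-0.6, 0.6, 0.3]
grip_width: 0.094
grip_force: 0.0
time_s: 25.9
ee_pos: [0.4398, -0.1913, 0.1434]
eef_rot: [3.142, -0.0, 0.001]
force: [0.8, 0.1, 0.7]
grip_width: 0.0942
grip_force: 0.0
[ 0.4385 -0.1917  0.    ] [1.02]
```

```bash
python3 -m pendant '[-0.002,0,0.06,0,0,0,1,-0.002,0,0.12,0,0,0,1,-0.002,0,0.18,0,0,0,1,-0.002,0,0.226,0,0,0,1,-0.002,0,0.226,0,0,0,1]'
python3 -m pendant '[0,0,0,0,0,0,-1,0,0,0,0,0,0,-1,0,0,0,0,0,0,-1,0,0,0,0,0,0,-1,0,0,0,0,0,0,-1,0,0,0,0,0,0,-1,0,0,0,0,0,0,-1,0,0,0,0,0,0,-1,0,0,0,0,0,0,-1]' 30
python3 -m pendant '[0,0,-0.06,0,0,0,-1,0,0,-0.13,0,0,0,-1,0,0,-0.2,0,0,0,-1,0,0,-0.24,0,0,0,-1,0,0,-0.24,0,0,0,-1,0,0,-0.24,0,0,0,-1]'
```

```text
time_s: 26.5
ee_pos: [0.4377, -0.1915, 0.0285]
eef_rot: [-3.14, 0.002, 0.0]
force: [-0.1, 0.6, 0.8]
grip_width: 0.0942
grip_force: 0.0
time_s: 27.4
ee_pos: [0.4382, -0.1918, 0.0296]
eef_rot: [-3.141, -0.0, -0.0]
force: [0.2, 1.2, 4.0]
grip_width: 0.046
grip_force: 30.0
time_s: 28.0
ee_pos: [0.4377, -0.1917, 0.1484]
eef_rot: [-3.141, 0.001, -0.0]
force: [-0.4, 0.0, -1.4]
grip_width: 0.0463
grip_force: 30.0
```

```bash
python3 -m pendant '[0.03,-0.05,0,0,0,0,-1,0.08,-0.13,0,0,0,0,-1,0.14,-0.22,0,0,0,0,-1,0.2,-0.31,0,0,0,0,-1,0.25,-0.4,0,0,0,0,-1,0.29,-0.46,0,0,0,0,-1,0.315,-0.5,0,0,0,0,-1,0.328,-0.52,0,0,0,0,-1,0.328,-0.52,0,0,0,0,-1,0.328,-0.52,0,0,0,0,-1]'
python3 chk.py h6 base_small flask_small | grep -v top
python3 - <<'E'
import cv2,numpy as np
w=cv2.imread('pics/h6_wrist.png');s=cv2.imread('pics/h6_side.png')
cv2.imwrite('pics/h6c.png',np.hstack([cv2.resize(w[110:320,150:370],(400,382)),cv2.resize(s[80:180,220:325],(400,382))]))
E
```

```text
time_s: 29.0
ee_pos: [0.6015, 0.0671, 0.1485]
eef_rot: [3.141, 0.002, -0.001]
force: [0.4, 0.2, -1.6]
grip_width: 0.0463
grip_force: 30.0
tcp [0.6015 0.0671 0.1485] 0.04627309759674121
wrist base_small 0.85 [229.  153.9 286.9 196.5]
wrist base_small 0.66 [218.1 189.8 295.7 286.9]
wrist flask_small 0.64 [219.6 188.  297.3 287.1]
wrist base_small z0 xy [0.605  0.0669 0.    ] area [0.78]
wrist flask_small z0 xy [0.5384 0.0684 0.    ] area [2.88]
side base_small 0.92 [257.2 143.3 278.9 162. ]
side flask_small 0.59 [263.9 100.  279.7 126.6]
side base_small z0 xy [0.6018 0.067  0.    ] area [0.83]
side flask_small z0 xy [0.6121 0.2065 0.    ] area [1.23]
```

View pics/h6c.png

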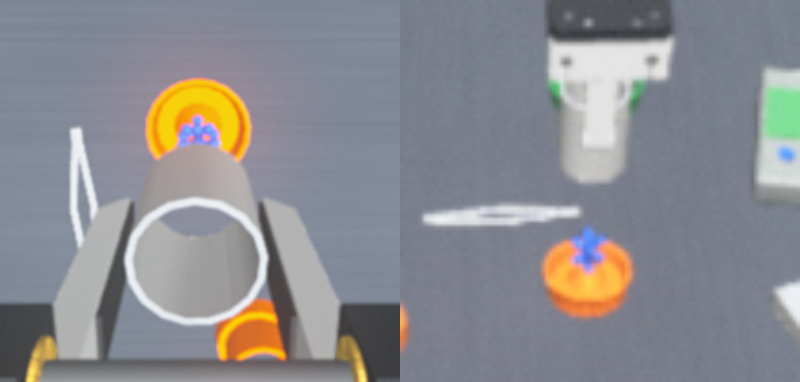

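Flask and base share the same column in both panels (197,130 base left, 587,275 right). They are aligned, so I'll lower.

```bash
python3 -m pendant '[0,0,0.03,0,0,0,-1,0,0,0.07,0,0,0,-1,0,0,0.11,0,0,0,-1,0,0,0.15,0,0,0,-1,0,0,0.175,0,0,0,-1,0,0,0.19,0,0,0,-1,0,0,0.19,0,0,0,-1]'
python3 -m pendant '[0,0,0.006,0,0,0,-1,0,0,0.012,0,0,0,-1,0,0,0.018,0,0,0,-1,0,0,0.024,0,0,0,-1,0,0,0.03,0,0,0,-1,0,0,0.03,0,0,0,-1]'
python3 -m pendant '[0,0,0.002,0,0,0,-1,0,0,0.004,0,0,0,-1,0,0,0.004,0,0,0,-1]'
```

```text
time_s: 30.45
ee_pos: [0.6018, 0.0681, 0.0534]
eef_rot: [3.142, 0.001, -0.0]
force: [-0.4, -0.2, -2.3]
grip_width: 0.0462
grip_force: 30.0
time_s: 31.05
ee_pos: [0.6019, 0.0681, 0.039]
eef_rot: [3.142, 0.001, -0.0]
force: [-0.8, -0.7, -2.1]
grip_width: 0.046
grip_force: 30.0
time_s: 31.35
ee_pos: [0.6024, 0.0681, 0.0377]
eef_rot: [-3.142, -0.001, -0.0]
force: [-0.1, 0.8, 2.1]
grip_width: 0.0459
grip_force: 30.0
```

Floor contact at the expected height. Release, rise, and move to see both the flask and the orange collar.

```bash
python3 -m pendant '[0,0,0,0,0,0,1,0,0,0,0,0,0,1,0,0,0,0,0,0,1,0,0,0,0,0,0,1,0,0,0,0,0,0,1,0,0,0,0,0,0,1]' >/dev/null
python3 -m pendant '[0,0,-0.03,0,0,0,1,0,0,-0.1,0,0,0,1,0,0,-0.18,0,0,0,1,0,0,-0.26,0,0,0,1,-0.1,0,-0.34,0,0,0,1,-0.2,0,-0.4,0,0,0,1,-0.3,0.08,-0.4,0,0,0,1,-0.32,0.086,-0.4,0,0,0,1,-0.32,0.086,-0.4,0,0,0,1,-0.32,0.086,-0.4,0,0,0,1]'
python3 - <<'E'
from meas import *
for c in('wrist','side'):
  p=vision.camera(c);save(p,'g7'+c)
  for o in observe(p,['collar_small','flask_small']):
    r=solve(o[0],[o],.008 if 'flask' in o[0] else 0);print(c,o[0],np.round(r[0],4),r[2],o[4])
w=cv2.imread('pics/g7wrist.png');s=cv2.imread('pics/g7side.png')
cv2.imwrite('pics/g7c.png',np.hstack([cv2.resize(w[0:210,150:370],(400,382)),cv2.resize(s[80:180,220:325],(400,382))]))
E
```

```text
time_s: 32.95
ee_pos: [0.4423, 0.025, 0.2389]
eef_rot: [-3.142, -0.003, -0.001]
force: [0.1, 0.3, -0.5]
grip_width: 0.0941
grip_force: 0.0
wrist collar_small [0.4417 0.0256 0.    ] [0.98] 0.6
wrist flask_small [0.6027 0.0692 0.008 ] [1.01] 0.67
side collar_small [0.4418 0.0194 0.    ] [1.1] 0.78
side flask_small [0.6011 0.0672 0.008 ] [0.99] 0.71
```

View pics/g7c.png

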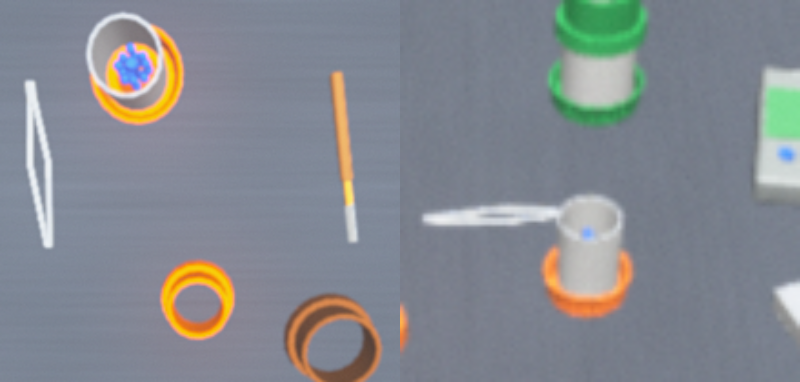

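The small flask stands upright in the orange base (587,245 right), with the tree clear. The orange collar is directly below the tool (198,300), and the brown ring at (332,340) is about 110 mm off, so the fingers clear it.

```bash
python3 -m pendant '[0,0,0.09,0,0,0,1,0,0,0.18,0,0,0,1,0,0,0.27,0,0,0,1,0,0,0.34,0,0,0,1,0,0,0.39,0,0,0,1,0,0,0.418,0,0,0,1,0,0,0.418,0,0,0,1,0,0,0.418,0,0,0,1]'
```

```text
time_s: 34.05
ee_pos: [0.4424, 0.0252, 0.0287]
eef_rot: [-3.142, 0.0, 0.0]
force: [0.4, -0.3, 0.7]
grip_width: 0.0943
grip_force: 0.0
```

```bash
python3 -m pendant '[-0.001,0,0.022,0,0,0,1,-0.001,0,0.022,0,0,0,1,-0.001,0,0.022,0,0,0,-1,-0.001,0,0.022,0,0,0,-1,-0.001,0,0.022,0,0,0,-1,-0.001,0,0.022,0,0,0,-1,-0.001,0,0.022,0,0,0,-1,-0.001,0,0.022,0,0,0,-1,-0.001,0,0.022,0,0,0,-1,-0.001,0,0.022,0,0,0,-1]' 30
python3 -m pendant '[0,0,-0.06,0,0,0,-1,0,0,-0.14,0,0,0,-1,0,0,-0.22,0,0,0,-1,0,0,-0.26,0,0,0,-1,0,0,-0.26,0,0,0,-1,0,0,-0.26,0,0,0,-1]'
```

```text
time_s: 35.05
ee_pos: [0.4417, 0.0251, 0.0175]
eef_rot: [3.142, -0.0, -0.0]
force: [0.3, -0.1, 1.3]
grip_width: 0.0449
grip_force: 30.0
time_s: 35.65
ee_pos: [0.4414, 0.0251, 0.1468]
eef_rot: [-3.142, 0.0, -0.0]
force: [-0.7, 0.3, -0.7]
grip_width: 0.0451
grip_force: 30.0
```

```bash
python3 -m pendant '[0.05,-0.01,0,0,0,0,-1,0.12,-0.03,0,0,0,0,-1,0.2,-0.055,0,0,0,0,-1,0.26,-0.07,0,0,0,0,-1,0.305,-0.082,0,0,0,0,-1,0.321,-0.086,0,0,0,0,-1,0.321,-0.086,0,0,0,0,-1,0.321,-0.086,0.03,0,0,0,-1,0.321,-0.086,0.06,0,0,0,-1,0.321,-0.086,0.07,0,0,0,-1,0.321,-0.086,0.07,0,0,0,-1,0.321,-0.086,0.07,0,0,0,-1]'
python3 - <<'E'
from meas import *
e=status.get_obs()['ee_pos'];print(np.round(e,4))
for c in('wrist','side'):
  p=vision.camera(c);save(p,'g8'+c)
  for o in observe(p,['collar_small','flask_small']):
    r=solve(o[0],[o],.008 if 'flask' in o[0] else e[2]-.0175);print(c,o[0],np.round(r[0],4),r[2],o[4])
w=cv2.imread('pics/g8wrist.png');s=cv2.imread('pics/g8side.png')
cv2.imwrite('pics/g8c.png',np.hstack([cv2.resize(w[110:320,150:370],(400,382)),cv2.resize(s[80:180,220:325],(400,382))]))
E
```

```text
time_s: 36.85
ee_pos: [0.6021, 0.0681, 0.1127]
eef_rot: [-3.142, -0.0, -0.0]
force: [0.4, 0.2, -0.4]
grip_width: 0.0452
grip_force: 30.0
[0.6021 0.0681 0.1127]
wrist collar_small [0.6022 0.0691 0.0952] [0.98] 0.82
wrist flask_small [0.6037 0.0691 0.008 ] [0.86] 0.86
side collar_small [0.6018 0.0574 0.0952] [0.86] 0.68
side flask_small [0.6013 0.0611 0.008 ] [0.87] 0.66
```

View pics/g8c.png

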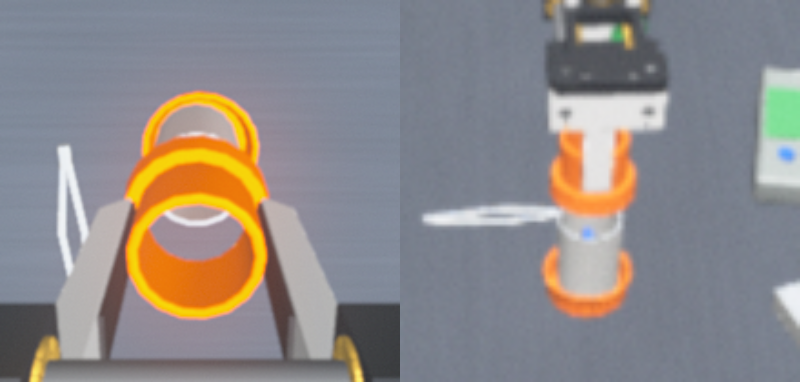

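The collar is coaxial with the small flask (197,200 left, 592,190 right). Lowering.

```bash
python3 -m pendant '[0,0,0.02,0,0,0,-1,0,0,0.04,0,0,0,-1,0,0,0.05,0,0,0,-1,0,0,0.056,0,0,0,-1,0,0,0.062,0,0,0,-1,0,0,0.068,0,0,0,-1,0,0,0.074,0,0,0,-1,0,0,0.074,0,0,0,-1]'
python3 -m pendant '[0,0,0.003,0,0,0,-1,0,0,0.006,0,0,0,-1,0,0,0.008,0,0,0,-1,0,0,0.008,0,0,0,-1]'
```

```text
time_s: 37.95
ee_pos: [0.602, 0.0681, 0.0751]
eef_rot: [-3.142, 0.0, -0.0]
force: [1.0, 0.4, -0.1]
grip_width: 0.0454
grip_force: 30.0
time_s: 38.35
ee_pos: [0.6029, 0.0681, 0.0729]
eef_rot: [-3.142, -0.002, -0.0]
force: [-1.5, -0.1, 10.2]
grip_width: 0.045
grip_force: 30.0
```

Stop reached at 73 mm with 10 N. Release, rise, verify everything.

```bash
python3 -m pendant '[0,0,-0.003,0,0,0,-1,0,0,-0.003,0,0,0,1,0,0,-0.003,0,0,0,1,0,0,-0.003,0,0,0,1,0,0,-0.003,0,0,0,1,0,0,-0.003,0,0,0,1,0,0,-0.003,0,0,0,1]' >/dev/null
python3 -m pendant '[0,0,-0.04,0,0,0,1,0,0,-0.1,0,0,0,1,0,0,-0.18,0,0,0,1,0,0,-0.26,0,0,0,1,-0.08,0,-0.34,0,0,0,1,-0.16,0,-0.34,0,0,0,1,-0.2,0,-0.34,0,0,0,1,-0.2,0,-0.34,0,0,0,1]'
python3 - <<'E'
from meas import *
for c in('wrist','side'):
  p=vision.camera(c);save(p,'g9'+c)
  for o in observe(p,['collar_small','curing']):
    r=solve(o[0],[o],.056 if 'collar' in o[0] else 0);print(c,o[0],np.round(r[0],4),r[2],o[4])
w=cv2.imread('pics/g9wrist.png');s=cv2.imread('pics/g9side.png')
cv2.imwrite('pics/g9c.png',np.hstack([cv2.resize(w[0:210,150:370],(400,382)),cv2.resize(s[80:180,220:325],(400,382))]))
E
```

```text
time_s: 39.85
ee_pos: [0.5006, 0.0683, 0.244]
eef_rot: [-3.141, -0.002, 0.0]
force: [-0.2, -0.2, -1.0]
grip_width: 0.0937
grip_force: 0.0
wrist collar_small [0.6033 0.0697 0.056 ] [0.97] 0.98
side collar_small [0.6028 0.0662 0.056 ] [1.0] 0.68
side curing [ 0.6014 -0.2937  0.    ] [1.05] 0.61
```

View pics/g9c.png

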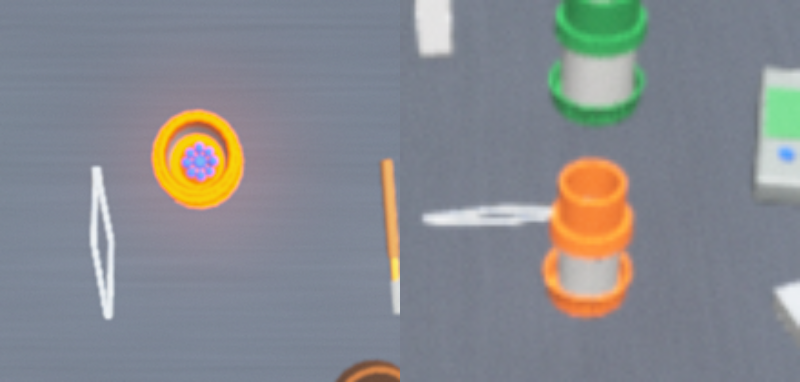

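Both stacks stand upright with collars seated (600,60 green; 590,235 orange). The curing flask has not moved. Handing in.

```bash
python3 -c "
from station import order
print(order.hand_in())"
```

```text
the job is handed in; nothing more can be done
None
```

I handed the job in at about 40 s: both flasks stand fully down in their bases over untouched trees, each with the collar of its base's colour pushed home, and the curing flask was left where it stood.

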